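# Lock the mandrel holder's swivel and start its clamp screw

### The job

On the flute repair bench, first lock the swivel of the mandrel holder: by its ball-ended lever, turn the lock ring clockwise (seen from above) until the lever lies over the gap between the two ribs of the locked mark on the base. Then start the clamp screw on top by its knurled knob the careful way: turn it backward (anticlockwise) only until it is felt to drop off the end of the thread, let it drop, and from there give it one full turn forward (clockwise). Finish while still holding the knob between the fingers, and leave the other things on the bench alone.

Things in the scene. Friction and masses are not known exactly. Their poses are not given: they have to be found in the camera images.
- holder: Mandrel holder of dark steel bolted to the bench, 184 mm tall. Origin on its vertical swivel axis at bench level, z up. Round base 150 mm across, 12 mm high; above it the lock ring, then the swivel head, a block 60 mm (x) by 64 mm (y) with its top at 108 mm; on that a boss 30 mm across up to 140 mm, and the clamp screw on top.
- mandrel_tip (a point): Far end of the bare steel mandrel, 18 mm across (12 mm at this end), that lies level through the head along the holder's y, 82 mm above the bench. It sticks out 250 mm from the axis to +y (this point) and 50 mm to -y. Keep clear of it.
- locked_mark (a point): The locked mark: middle of the gap between two short radial ribs of steel, 18 mm apart, on top of the base, 64 mm from the axis and 15 mm above the bench, at 150 degrees in the holder's xy plane (30 degrees to the +y side of its -x).
- lock_ring (a joint): Lock ring (knurled steel, 84 mm across, 31 to 51 mm above the bench) about the holder's axis, rad, growing clockwise seen from above. Starts at 0 to 0.35; 1.10 is locked, the lever over the mark; hard stop at 1.15. The lever points at 213.2 degrees minus this angle in the holder's xy plane. Stays where left; friction 0.15 N m (1.5 N at the ball). Locked, it pins the swivel head.
- ring_ball (a point): Centre of the black ball, 24 mm across, at the end of the lock ring's lever: 100 mm from the holder's axis, 70 mm above the bench. The lever is a 10 mm round steel rod that rises to the ball from the ring; a gripper pointing down can pinch the ball across the lever.
- swivel_head (a joint): Swing of the head (with mandrel, boss and clamp screw) about the holder's axis, rad, anticlockwise positive; 0 is its working position, where it starts (within 0.015). Unlocked it can be swung against 0.25 N m; with the ring locked it is held within about 0.05.
- clamp_screw: Clamp screw: knurled steel knob 36 mm across and 24 mm high on an 18 mm threaded shank, 0.3 kg, upright and captive in the boss on the holder's axis (cannot come out; lifts only 2 mm above its highest resting place). A thin dark rib on the knob's top, from middle to rim, shows its turning. Origin on the holder's axis.
- knob_mid (a point): Middle of the knob, on the holder's axis; about 171 mm above the bench at the start, 162 mm at the end. The knob reaches 12 mm above and below it. Grip it with fingers pointing down, on any diameter; beside the boss there is room for the fingertips down to 120 mm above the bench.
- screw_turn (a joint): Turn of the clamp screw, rad, counted over many turns, clockwise from above (forward, tightening) positive. Zero is not a mark. Friction about 0.02 N m. Its first thread rests on the boss's thread: turned backward it climbs a little and, within 1.5 rad of the start, drops off the thread's end by about 5 mm. Where that happens is not marked outside.
- screw_depth (a joint): How far the clamp screw has sunk, m, down positive: 0.4 to 1.2 mm at the start, rising to 0 as it turns backward, 5 mm once dropped, and 5 mm more per turn forward (right-hand thread, pitch 5 mm). It drops by its own weight (3 N) only, so a knob gripped tightly hangs in the fingers: slacken the grip to let it fall.
- parts_tray: Orange plastic parts tray, 150 x 100 x 34 mm, loose, to be left alone. Origin under its centre.
- screwdriver: Screwdriver about 170 mm long lying on the bench, loose, to be left alone. Origin at its middle.
- glue_jar: Small white-capped jar, 56 mm across, 65 mm high, loose, to be left alone. Origin under its centre.
- flute_foot: Flute foot joint, a silver tube 140 mm long and 20 mm across with brass key cups, lying on the blue cloth, loose, to be left alone. Origin under its middle.

How it is judged (in metres and radians):
On the way, in this order (a step that is already met when the one before it is completed fails the run):
1. the lock ring is turned to its locked mark (value of joint lock_ring above 1 rad), for 0.2 s.
2. the clamp screw, turned backward, has dropped off the end of the thread (screw_turn below -1.9, sunk more than 3.5 mm) (value of joint screw_turn below -1.9 rad and value of joint screw_depth above 0.0035 m), for 0.1 s.
At the end, for the whole second after the job is handed in: Ring at its locked mark (over 1.0 rad), head still at its working position (within 0.08 rad), screw at rest one turn forward of its drop (within a fifth of a turn), sunk over 8 mm, and its knob still held by the fingers (over 2 N, its middle within 25 mm of the TCP) (value of joint lock_ring above 1 rad and value of joint swivel_head between -0.08 and 0.08 rad and value of joint screw_turn between 2.67 and 5.19 rad and value of joint screw_depth above 0.008 m and velocity of joint screw_turn between -0.2 and 0.2 rad/s and distance between the grasp point and knob_mid below 0.025 m and contact force between the fingers and clamp_screw above 2 N); the arm keeps its last pose, push and grip.
It fails at once if the screw is turned back more than a third of a turn past its drop (value of joint screw_turn below -4.45 rad).
It fails at once if the tray, screwdriver, jar or flute foot joint is shifted more than 30 mm (distance of any of parts_tray, screwdriver, glue_jar, flute_foot from where it was at the start of the episode above 0.03 m).
It also fails if it takes over 72 s, if anything falls off the work surface, if the arm or the gripper's body presses on something with over 40 N, if the wrist force passes 120 N, or if a joint passes its speed limit or range.

### The arm

A 7-joint arm with a two-finger parallel gripper is mounted at the origin on the work surface. World frame = base frame: x ahead of the robot, y to its left, z up, the work surface at z = 0. Lengths are in mm, angles in rad, forces in N, time in s.
With the tool pointing down it reaches from about 400 to 875 mm from the base axis. Payload 4.4 kg.
Tool frame: the origin (TCP) lies between the finger pads, 19 mm behind the fingertips; this is the grasp point; z points along the fingers, y is the line along which they close (so a half turn about z gives the same grasp; the last joint's range is limited). The gripper opens to 85 mm and grips with 20 to 120 N. Pads are 22 mm wide; open, the fingers measure 114 mm over their backs; the gripper's body (76 mm by 85 mm) begins 54 mm behind the grasp point. The pads swing forward as they close: fully open they stand 13 mm farther back than shut.
Start: joints at [1.167, 0.628, 0.038, 1.517, -0.027, 0.996, -0.02], TCP at [215.445, -613.271, 250.013] pointing down, gripper open.
Joint ranges: [-3.06, 3.06], [-0.37, 2.12], [-1.25, 1.32], [0.18, 2.47], [-1.1, 4.24], [0.23, 1.98], [-2.94, 2.94]. Speed limits (rad/s): [2.57, 2.57, 3.14, 3.14, 3.14, 3.14, 3.14].

### API

Orientations are given as [roll, pitch, yaw] about the fixed x, y, z axes, in that order (R = Rz(yaw) Ry(pitch) Rx(roll)).
In Python, from cell import ctrl gives the robot as it stands.
- The arm moves only by the tool carry_out, never from a script. Its argument "deltas" is one flat list of numbers, 7 for each row, row after row: the turn, a rotation vector about the tool's x, y, z in degrees, then the shift along the tool's x, y, z in m, then the closure, from -1 (fully open) to 1 (shut). In form: [wx, wy, wz, dx, dy, dz, claw, wx, wy, wz, dx, dy, dz, claw, ...]. A call has 1 to 12 rows; each row shifts and turns the commanded pose from where the row before left it, along the tool's axes as they then stand; what a row does not reach is not made up. A row lasts 1/8 s, in which the tool goes at most 62.5 mm and 10.7 degrees, less where a joint would pass 70% of its speed; a pose out of reach is approached as far as the arm can. A call with a gripper value outside its range is refused whole. The fingers move at their own pace and stop on an object; the grip force is fixed at half the most. Time passes only in rows, so rows that do not move let the fingers close. It gives the time, the measured TCP pose, the force, the opening and the grip force at its end, in the units of the state.
- ctrl.read_state(): the state, without advancing time (a new reading comes with each control period).
- ctrl.get_image(name): name is "scene" or "top" or "wrist"; returns the picture (384x512x3 uint8, red, green, blue); there is no depth.
- ctrl.calibration(name): a dict with "mtx" (3x3 intrinsics, pixels), "distortion" ([k1, k2, p1, p2, k3] as OpenCV has them; the pictures are not rectified), "R" (3x3) and "t" (3): a world point X has camera coordinates R X + t. Camera axes: x right, y down, z forward; pixel columns grow to the right and rows downward; lengths in mm; the calibration is good to about 2 mm. A picture is of the moment at which its call begins: read the wrist's pose just before it. calibration takes no time and is no camera call; for the wrist camera it gives the pose at the moment of the call.
- ctrl.finish_job(): hands the job in; it is judged then, once.
The state is a dict: "clock": time; "qpos": joint angles; "qd": joint speeds; "tau": joint torques, N m; "eef_pos": TCP position; "tool_rot": TCP orientation; "force": force on the tool from outside, world axes, zero at the start; "torque": the same for the moment, N m; "width": finger opening in mm; "gripper_force": force on a finger pad.
Only numpy, scipy, OpenCV 4.12 (cv2) and the standard library are available. Lean on these libraries where they do the work, as an engineer would, in place of code of your own. Each camera call takes 0.05 s, during which the arm holds its last target. There are 200 camera calls.

## Working session

There is one attempt and no reset: what is moved stays moved. The work goes in short steps, Python scripts to look and compute and a tool call to move; the robot and the scene stay as the last step left them, time stands still between calls to the robot, and variables do not carry over. Pictures are saved under pics/ and viewed, at most 10 in all, crops included, and the job is handed in when it is done.

Besides the shell and the picture viewer there is one more tool, called after "Emit:" by a JSON object that holds its "api" and its "payload". carry_out: Moves the arm, as the interface text tells. Its arguments: {"type":"object","properties":{"deltas":{"type":"array"}},"required":["deltas"]}

```bash
mkdir -p pics; cat > h.py <<'E'
import numpy as np, cv2
from cell import ctrl
def snap(n,f):
    im=ctrl.get_image(n); cv2.imwrite('pics/'+f,im[:,:,::-1]); return im
def ray(n,uv):
    c=ctrl.calibration(n); R=np.array(c['R']);t=np.array(c['t']).ravel()
    p=cv2.undistortPoints(np.array([[uv]],float),np.array(c['mtx']),np.array(c['distortion'])).ravel()
    return -R.T@t, R.T@np.array([p[0],p[1],1])
def onz(n,uv,z):
    o,d=ray(n,uv); return o+d*(z-o[2])/d[2]
def proj(n,P):
    c=ctrl.calibration(n); return cv2.projectPoints(np.array(P,float).reshape(-1,3),cv2.Rodrigues(np.array(c['R']))[0],np.array(c['t'],float).ravel(),np.array(c['mtx']),np.array(c['distortion']))[0].reshape(-1,2)
E
python3 - <<'E'
from h import *
snap('top','top0.png');snap('scene','sc0.png')
s=ctrl.read_state();print(s)
for n in('top','scene'):
    print(n,ray(n,(256,192)))
E
```

```text
{'clock': 0.1, 'qpos': array([ 1.16719731,  0.62925898,  0.03840851,  1.5182616 , -0.02704221,
        0.99630298, -0.02000595]), 'qd': array([ 0.00060946, -0.00125485, -0.00054136, -0.00323635,  0.00018143,
       -0.00082654,  0.00103336]), 'tau': array([ 2.43136747e-03, -5.64532220e+01,  1.23044115e+00, -1.93968952e+01,
        1.13060296e-02,  5.52853962e-03,  1.85685093e-05]), 'eef_pos': array([ 215.30265334, -612.7477395 ,  249.17892485]), 'tool_rot': array([-3.13987763e+00, -3.91979880e-05,  3.37799535e-01]), 'force': array([-0.12355637,  0.60203752,  0.06077053]), 'torque': array([-0.00708014,  0.04260811,  0.01620665]), 'gripper_force': 0.0, 'width': 85.12810175268105}
top (array([ 354.49985482,   16.03916781, 1386.99930152]), array([ 0.13993342,  0.00287353, -0.99018058]))
scene (array([994.97814805, 542.21541668, 894.77051705]), array([-0.43323139, -0.49191852, -0.75535988]))
```

View pics/top0.png

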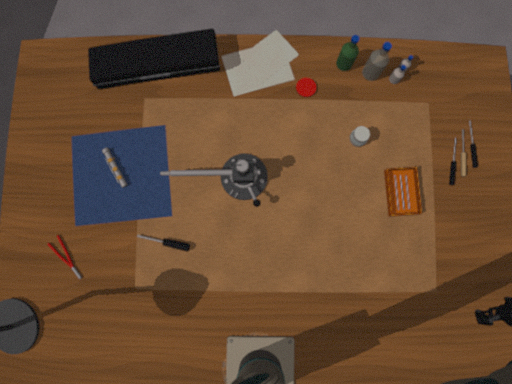

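View pics/sc0.png

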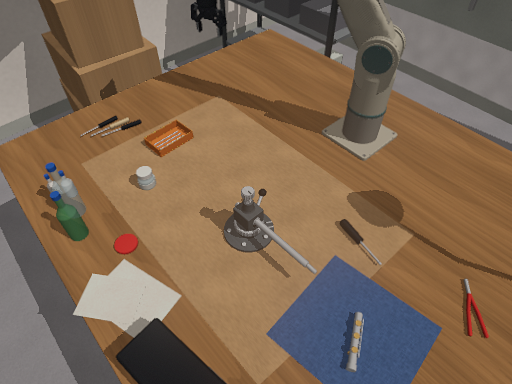

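The top view shows the holder base near (244,177), the knob near (242,166), the mandrel tip near (162,173) and the ball near (257,203). In the scene view the knob is at about (248,192) and the ball at (263,192). I'll zoom in on both.

```bash
python3 - <<'E'
import cv2,numpy as np
a=cv2.imread('pics/top0.png')[145:220,150:280]; b=cv2.imread('pics/sc0.png')[175:280,190:325]
a=cv2.resize(a,None,fx=6,fy=6,interpolation=cv2.INTER_CUBIC)[:, :780]
cv2.imwrite('pics/topc.png',a)
cv2.imwrite('pics/scc.png',cv2.resize(b,None,fx=5,fy=5,interpolation=cv2.INTER_CUBIC))
E
```

```text
(no output)
```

View pics/topc.png

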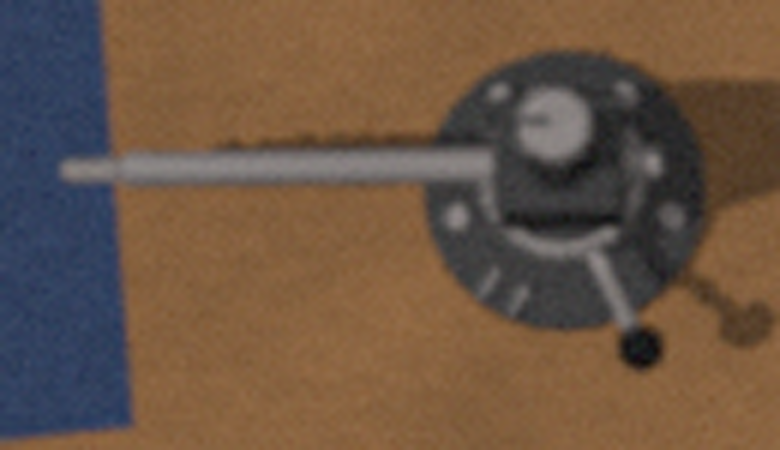

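View pics/scc.png

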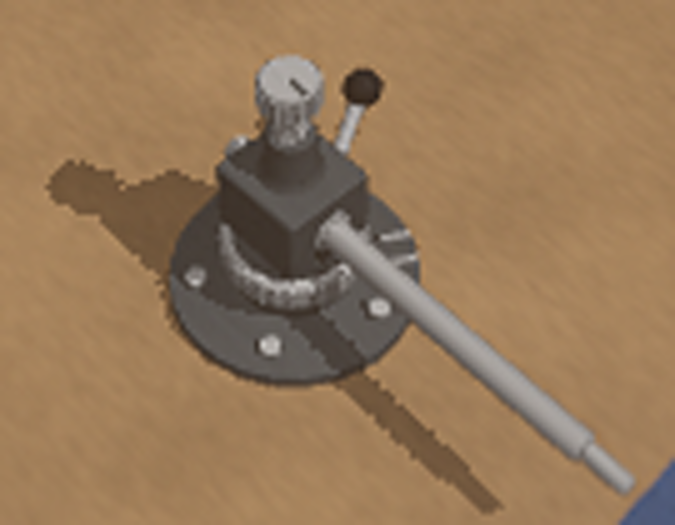

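The top crop shows these points:
- base centre (565,190)
- knob top (554,123)
- mandrel tip (62,168)
- ball (641,347)
- mark ribs (490,283) and (519,300)

The scene crop shows these points:
- knob top (290,80)
- ball (362,87)
- mandrel tip (630,487)

```bash
python3 - <<'E'
from h import *
T=lambda x,y:((x+.5)/6-.5+150,(y+.5)/6-.5+145)
S=lambda x,y:((x+.5)/5-.5+190,(y+.5)/5-.5+175)
for nm,a,z in (('base',(565,190),12),('knobtop',(554,123),183),('tip',(62,168),82),('ball',(641,347),70),('ribs',(504.5,291.5),15)):
    print(nm,onz('top',T(*a),z).round(1))
for nm,a,z in (('knobtop',(290,80),183),('tip',(630,487),82),('ball',(362,87),70),('ribs',(402,248),15)):
    print('sc',nm,onz('scene',S(*a),z).round(1))
E
```

```text
base [598.4  59.3  12. ]
knobtop [599.5  59.5 183. ]
tip [594.3 310.7  82. ]
ball [509.2  18.2  70. ]
ribs [543.8  89.8  15. ]
sc knobtop [599.9  60.6 183. ]
sc tip [592.3 308.6  82. ]
sc ball [508.5  17.   70. ]
sc ribs [543.1  91.8  15. ]
```

Emit:
{"api": "carry_out", "payload": {"deltas": [0,0,-5.6,0.0,0.0,0,-1,0,0,0,0.019,-0.016,0,-1,0,0,0,0.038,-0.032,0,-1,0,0,0,0.048,-0.04,0,-1,0,0,0,0.048,-0.04,0,-1,0,0,0,0.048,-0.04,0,-1,0,0,0,0.048,-0.04,0,-1,0,0,0,0.048,-0.04,0,-1,0,0,0,0.048,-0.04,0,-1,0,0,0,0.048,-0.04,0,-1,0,0,0,0.048,-0.04,0,-1,0,0,0,0.038,-0.032,0,-1]}}

```text
clock: 1.6
eef_pos: [481.6, -45.8, 249.9]
tool_rot: [-3.141, -0.0, 0.437]
force: [1.1, -1.0, -0.6]
width: 85.5
gripper_force: 0.0
```

Emit:
{"api": "carry_out", "payload": {"deltas": [0,0,0,0.03,-0.027,0.01,-1,0,0,0,0.023,-0.0205,0.03,-1,0,0,0,0,0,0.02,-1,0,0,0,0,0,0,-1]}}

```text
clock: 2.1
eef_pos: [507.6, 17.1, 188.6]
tool_rot: [-3.14, 0.004, 0.436]
force: [0.1, -0.3, -0.1]
width: 85.1
gripper_force: 0.0
```

```bash
python3 - <<'E'
from h import *
s=ctrl.read_state();print(s['eef_pos'],s['tool_rot'],s['qpos'].round(2))
print('ball proj',proj('wrist',[508.9,17.6,70]),'ribs',proj('wrist',[543.5,90.8,15]),'knob',proj('wrist',[599.3,59.8,183]))
snap('wrist','w1.png')
E
```

```text
[507.62831307  17.07299016 188.55440862] [-3.14021067  0.00391665  0.43626824] [-0.05  0.52 -0.06  1.97  0.05  0.66 -1.27]
ball proj [[263.66377988 189.42283003]] ribs [[202.11589774  98.10667921]] knob [[265.7478313   25.21789989]]
```

View pics/w1.png

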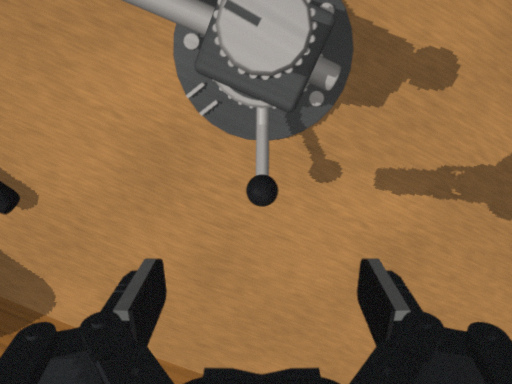

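The wrist view shows the ball at (262,190), the knob centre near (264,24) and the ribs near (202,97). All three are within 2 px of prediction, so I'll descend and pinch the ball.

Emit:
{"api": "carry_out", "payload": {"deltas": [0,0,0,0.0014,0,0.03,-1,0,0,0,0,0,0.04,-1,0,0,0,0,0,0.032,-1,0,0,0,0,0,0.015,-1,0,0,0,0,0,0,-1,0,0,0,0,0,0,1,0,0,0,0,0,0,1,0,0,0,0,0,0,1,0,0,0,0,0,0,1,0,0,0,0,0,0,1]}}

```text
clock: 3.4
eef_pos: [510.6, 17.6, 73.8]
tool_rot: [3.141, -0.001, 0.436]
force: [-0.5, -0.6, 6.7]
width: 20.7
gripper_force: 58.3
```

```bash
python3 - <<'E'
from h import *
s=ctrl.read_state();print(s['eef_pos'],s['tool_rot'],s['force'],s['width'],s['gripper_force'])
E
```

```text
[510.56355076  17.57009697  73.84650517] [ 3.14123218e+00 -8.79518737e-04  4.35646408e-01] [-0.52778173 -0.64516732  6.65809137] 20.652346646450557 58.34491789340973
```

Emit:
{"api": "carry_out", "payload": {"deltas": [0,0,2.5,0,0,0,1,0,0,0,0,-0.0086,0,1,0,0,5,0,0,0,1,0,0,0,0,-0.0086,0,1,0,0,5,0,0,0,1,0,0,0,0,-0.0086,0,1,0,0,5,0,0,0,1,0,0,0,0,-0.0086,0,1,0,0,5,0,0,0,1,0,0,0,0,-0.0086,0,1,0,0,5,0,0,0,1]}}

```text
clock: 4.78
eef_pos: [501.4, 59.9, 73.8]
tool_rot: [-3.141, -0.001, -0.045]
force: [-0.6, 6.4, 6.1]
width: 20.5
gripper_force: 59.3
```

```bash
cat > st.py <<'E'
from h import *
s=ctrl.read_state();p=s['eef_pos'];d=p[:2]-[599.3,59.8]
print(p.round(2),'yaw',np.degrees(s['tool_rot'][2]).round(2),'R',np.hypot(*d).round(2),'ang',(np.degrees(np.arctan2(d[1],d[0]))%360).round(2),'F',s['force'].round(2),'T',s['torque'].round(3),'w',s['width'].round(2),'g',s['gripper_force'].round(1),'q7',s['qpos'][6].round(2),s['clock'])
E
python3 st.py
```

```text
Traceback (most recent call last):
  File "st.py", line 3, in <module>
    print(p.round(2),'yaw',np.degrees(s['tool_rot'][2]).round(2),'R',np.hypot(*d).round(2),'ang',(np.degrees(np.arctan2(d[1],d[0]))%360).round(2),'F',s['force'].round(2),'T',s['torque'].round(3),'w',s['width'].round(2),'g',s['gripper_force'].round(1),'q7',s['qpos'][6].round(2),s['clock'])
                                                                                                                                                                                                       ^^^^^^^^^^^^^^^^
AttributeError: 'float' object has no attribute 'round'
```

Emit:
{"api": "carry_out", "payload": {"deltas": [0,0,0,0,-0.0086,0,1,0,0,5,0,0,0,1,0,0,0,0,-0.0086,0,1,0,0,5,0,0,0,1,0,0,0,0,-0.0086,0,1,0,0,5,0,0,0,1,0,0,0,0,-0.0086,0,1,0,0,5,0,0,0,1,0,0,0,0,-0.0086,0,1,0,0,4,0,0,0,1,0,0,0,0,-0.005,0,1,0,0,1.5,0,0,0,1]}}

```text
clock: 6.28
eef_pos: [512.9, 104.8, 73.8]
tool_rot: [-3.141, -0.001, -0.49]
force: [-1.2, -1.0, 6.9]
width: 21.0
gripper_force: 59.5
```

```bash
sed -i "s/s\['width'\].round(2)/round(float(s['width']),2)/;s/s\['gripper_force'\].round(1)/round(float(s['gripper_force']),1)/" st.py
python3 st.py; python3 -c "
from h import *
snap('top','top1.png')
print(proj('top',[[543.5,90.8,15],[599.3,59.8,183],[599.3-87.8,59.8+47.9,70]]))
a=cv2.imread('pics/top1.png')[145:220,200:300]; cv2.imwrite('pics/top1c.png',cv2.resize(a,None,fx=7,fy=7,interpolation=cv2.INTER_CUBIC))"
```

```text
[512.92 104.83  73.84] yaw -28.1 R 97.41 ang 152.47 F [-1.23 -1.01  6.94] T [-0.139  0.17   0.074] w 20.97 g 59.5 q7 -1.99 6.275
[[233.35356504 193.25669142]
 [241.82134376 165.13928361]
 [226.55675194 201.24378878]]
```

View pics/top1c.png

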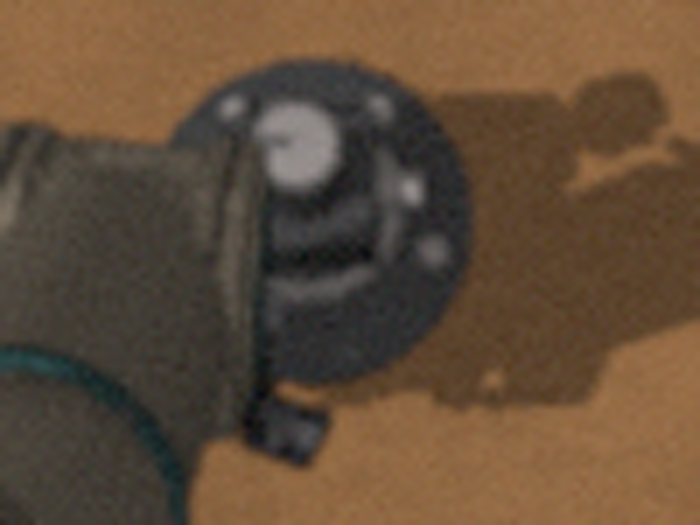

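The arm hides the ball in this view; knob top shows at (300,143). From the tool angle the ring is at about 1.08. I'll release, rise and check with the wrist camera.

Emit:
{"api": "carry_out", "payload": {"deltas": [0,0,0,0,0,0,-1,0,0,0,0,0,0,-1,0,0,0,0,0,0,-1,0,0,0,0,0,-0.02,-1,0,0,0,0,0,-0.05,-1,0,0,0,0,0,-0.05,-1,0,0,0,0,0,-0.04,-1,0,0,0,0,0,0,-1]}}

```text
clock: 7.32
eef_pos: [514.5, 105.6, 235.9]
tool_rot: [-3.137, -0.005, -0.489]
force: [-0.1, 0.1, 0.9]
width: 85.7
gripper_force: 0.0
```

```bash
python3 st.py; python3 -c "
from h import *
a=np.radians(np.array([151.4,152.5,157.1]))
print(proj('wrist',[[599.3+100*np.cos(x),59.8+100*np.sin(x),70] for x in a]),proj('wrist',[[543.5,90.8,15],[599.3,59.8,183]]))
snap('wrist','w2.png')
snap('scene','sc2.png')"
```

```text
[514.49 105.64 235.94] yaw -28.03 R 96.41 ang 151.61 F [-0.07  0.09  0.94] T [-0.024  0.016 -0.04 ] w 85.74 g 0.0 q7 -2.09 7.325
[[263.32466326 176.91225832]
 [265.50787118 176.91580369]
 [274.62960827 176.4965078 ]] [[263.18232183 126.41770847]
 [265.97400573  45.76816169]]
```

View pics/w2.png

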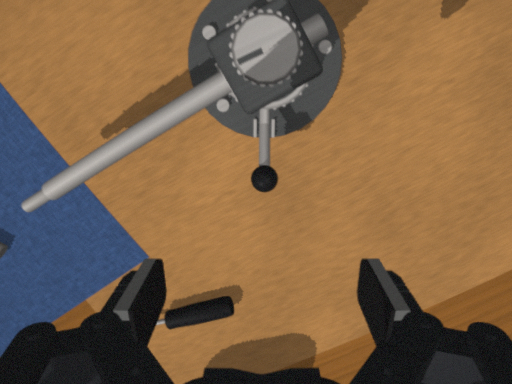

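The lever at (264,150) lies between the ribs at (255,127) and (273,127), with the ball at (264,179), so the ring is locked. The knob centre at (267,47) matches prediction. Next I'll move above the knob.

Emit:
{"api": "carry_out", "payload": {"deltas": [0,0,0,0.03,0,0,-1,0,0,0,0.04,0,0,-1,0,0,0,0.0264,0.0006,0,-1,0,0,0,0,0,0.02,-1,0,0,0,0,0,0,-1,0,0,0,0,0,0,-1]}}

```text
clock: 8.18
eef_pos: [596.8, 59.7, 212.4]
tool_rot: [3.141, 0.001, -0.489]
force: [0.4, -0.1, 0.2]
width: 85.4
gripper_force: 0.0
```

```bash
python3 st.py
```

```text
[596.8   59.65 212.36] yaw -28.03 R 2.5 ang 183.34 F [ 0.36 -0.12  0.18] T [ 0.033 -0.016 -0.014] w 85.41 g 0.0 q7 -1.98 8.175
```

Emit:
{"api": "carry_out", "payload": {"deltas": [0,0,0,0.0021,-0.0013,0.015,-1,0,0,0,0,0,0.02,-1,0,0,0,0,0,0.007,-1,0,0,0,0,0,0,-1,0,0,0,0,0,0,1,0,0,0,0,0,0,1,0,0,0,0,0,0,1,0,0,0,0,0,0,1,0,0,0,0,0,0,1]}}

```text
clock: 9.3
eef_pos: [599.6, 58.4, 172.0]
tool_rot: [3.141, -0.0, -0.49]
force: [-2.2, -2.3, 6.7]
width: 34.4
gripper_force: 59.1
```

```bash
python3 st.py
```

```text
[599.59  58.44 171.96] yaw -28.08 R 1.39 ang 282.16 F [-2.22 -2.32  6.69] T [-0.503  0.495  0.03 ] w 34.43 g 59.1 q7 -1.96 9.3
```

Emit:
{"api": "carry_out", "payload": {"deltas": [0,0,-7.5,0,0,0,1,0,0,-7.5,0,0,0,1,0,0,0,0,0,0,1]}}

```text
clock: 9.68
eef_pos: [599.7, 58.7, 172.1]
tool_rot: [3.141, -0.0, -0.227]
force: [-2.9, -1.6, 5.2]
width: 34.8
gripper_force: 59.4
```

```bash
python3 st.py
```

```text
[599.67  58.65 172.08] yaw -13.02 R 1.2 ang 287.99 F [-2.87 -1.62  5.18] T [-0.41   0.519  0.04 ] w 34.79 g 59.4 q7 -1.75 9.675
```

Emit:
{"api": "carry_out", "payload": {"deltas": [0,0,-7.5,0,0,0,1,0,0,-7.5,0,0,0,1,0,0,0,0,0,0,1]}}

```text
clock: 10.05
eef_pos: [599.7, 58.8, 172.1]
tool_rot: [3.141, -0.0, 0.035]
force: [-2.6, -0.7, 7.0]
width: 34.3
gripper_force: 59.5
```

Emit:
{"api": "carry_out", "payload": {"deltas": [0,0,-7.5,0,0,0,1,0,0,-7.5,0,0,0,1,0,0,0,0,0,0,1]}}

```text
clock: 10.42
eef_pos: [599.6, 59.0, 171.6]
tool_rot: [3.141, 0.0, 0.294]
force: [-2.3, -0.8, 4.0]
width: 34.2
gripper_force: 59.6
```

Emit:
{"api": "carry_out", "payload": {"deltas": [0,0,0,0,0,0,1,0,0,0,0,0,0,1]}}

```text
clock: 10.68
eef_pos: [599.4, 59.0, 170.7]
tool_rot: [3.141, 0.001, 0.295]
force: [-2.1, -0.8, 0.2]
width: 34.4
gripper_force: 59.9
```

```bash
python3 st.py
```

```text
[599.43  59.05 170.74] yaw 16.87 R 0.76 ang 279.97 F [-2.14 -0.84  0.23] T [-0.54   0.258  0.041] w 34.41 g 59.9 q7 -1.36 10.675
```

Fz fell from 7 N to about 0 and the TCP sank, so the screw has come off the thread end at roughly 40° back. I'll slacken the grip to let it drop.

```bash
python3 -c "
from h import *
snap('wrist','wb.png');snap('scene','sb.png')"; python3 st.py
```

```text
[599.42  59.1  170.53] yaw 16.91 R 0.72 ang 279.86 F [-1.95 -2.5  -0.48] T [-0.662  0.311  0.024] w 34.82 g 59.9 q7 -1.36 10.775
```

Emit:
{"api": "carry_out", "payload": {"deltas": [0,0,0,0,0,0,-0.1,0,0,0,0,0,0,-0.1,0,0,0,0,0,0,-0.1,0,0,0,0,0,0,-0.1]}}

```text
clock: 11.28
eef_pos: [600.0, 59.8, 171.1]
tool_rot: [-3.141, -0.0, 0.296]
force: [-0.4, -0.4, 0.3]
width: 47.0
gripper_force: 0.0
```

```bash
python3 st.py; python3 -c "
from h import *
snap('wrist','wa.png');snap('scene','sa.png')
print(proj('wrist',[599.4,59,171]),proj('wrist',[599.4,59,166]),proj('scene',[[599.4,59,183],[599.4,59,178]]))
f=lambda n,y,x,k:cv2.resize(cv2.imread('pics/'+n)[y:y+100,x:x+100],None,fx=k,fy=k,interpolation=cv2.INTER_CUBIC)
u,v=proj('wrist',[599.4,59,171])[0]; u=int(min(max(u-50,0),412));v=int(min(max(v-50,0),284)); print(u,v)
t=np.vstack([np.hstack([f('sb.png',150,200,3),f('sa.png',150,200,3)]),np.hstack([f('wb.png',v,u,3),f('wa.png',v,u,3)])])
cv2.imwrite('pics/cmp.png',t)"
```

```text
[599.98  59.77 171.06] yaw 16.96 R 0.68 ang 357.17 F [-0.42 -0.44  0.26] T [ 0.001  0.025 -0.021] w 46.97 g 0.0 q7 -1.36 11.275
[[266.21969798 285.39802283]] [[266.071319   278.75313418]] [[247.34139717 190.15849543]
 [247.37870517 191.42090324]]
216 235
```

View pics/cmp.png

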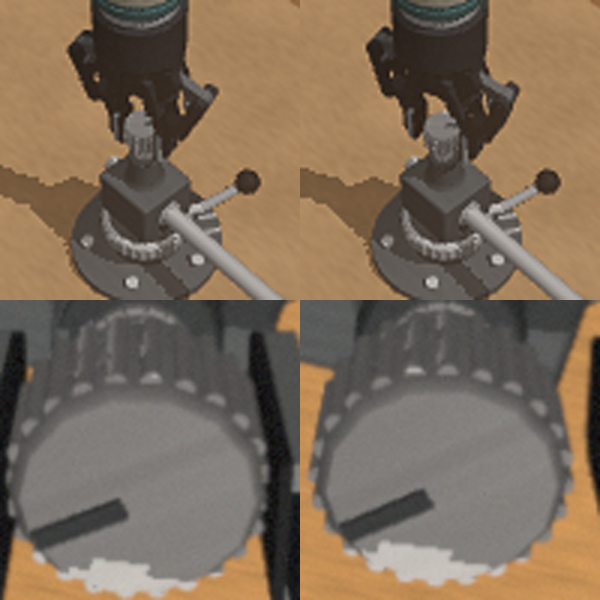

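The left pair is before slackening and the right pair after. In the scene crops the knob top moved from about (138,118) to (440,123), and in the wrist crops it looks slightly smaller. I'll measure that numerically.

```bash
python3 - <<'E'
from h import *
def ecc(a,b,y0,y1,x0,x1,m):
    A=cv2.imread('pics/'+a,0)[y0:y1,x0:x1];B=cv2.imread('pics/'+b,0)[y0:y1,x0:x1]
    W=np.eye(2,3,dtype=np.float32)
    r,W=cv2.findTransformECC(A,B,W,m,(3,500,1e-7),None,5); return r,W
print('scene knob b->a',ecc('sb.png','sa.png',184,205,240,254,cv2.MOTION_TRANSLATION))
print('scene start->a',ecc('sc0.png','sa.png',184,205,240,254,cv2.MOTION_TRANSLATION))
r,W=ecc('wb.png','wa.png',268,318,224,300,cv2.MOTION_AFFINE)
print(r,W,'scale',np.sqrt(np.linalg.det(W[:,:2])), 'centre shift',W@[38,25,1]-[38,25])
c=ctrl.calibration('wrist');print('depth',(np.array(c['R'])@[599.4,59,180]+np.ravel(c['t']))[2])
E
```

```text
scene knob b->a (0.8483041896984332, array([[ 1.        ,  0.        , -0.00347845],
       [ 0.        ,  1.        , -1.0081406 ]], dtype=float32))
scene start->a (0.3931942647688717, array([[1.       , 0.       , 1.2662195],
       [0.       , 1.       , 6.6269975]], dtype=float32))
0.9770571581520584 [[ 0.969265    0.04904975  0.9245453 ]
 [-0.03604496  0.97997284 -1.6116921 ]] scale 0.97551084 centre shift [ 0.98285834 -3.48207939]
depth 137.17316677561348
```

The knob fell about 3 mm on release, after 1.6 mm while still gripped, so it has dropped. Next I'll turn the free fingers back 190° around it.

Emit:
{"api": "carry_out", "payload": {"deltas": [0,0,0,-0.0006,0.0005,0.004,-0.4,0,0,-10,0,0,0,-0.4,0,0,-10,0,0,0,-0.4,0,0,-10,0,0,0,-0.4,0,0,-10,0,0,0,-0.4,0,0,-10,0,0,0,-0.4,0,0,-10,0,0,0,-0.4,0,0,-10,0,0,0,-0.4,0,0,-10,0,0,0,-0.4,0,0,-10,0,0,0,-0.4,0,0,-10,0,0,0,-0.4]}}

```text
clock: 12.75
eef_pos: [599.2, 58.7, 166.7]
tool_rot: [-3.141, -0.0, 2.047]
force: [-0.6, 0.2, 0.2]
width: 59.7
gripper_force: 0.0
```

Emit:
{"api": "carry_out", "payload": {"deltas": [0,0,-10,0,0,0,-0.4,0,0,-10,0,0,0,-0.4,0,0,-10,0,0,0,-0.4,0,0,-10,0,0,0,-0.4,0,0,-10,0,0,0,-0.4,0,0,-10,0,0,0,-0.4,0,0,-10,0,0,0,-0.4,0,0,-10,0,0,0,-0.4,0,0,-10,0,0,0,-0.4,0,0,0,0,0,0,-0.4,0,0,0,0,0,0,-0.4]}}

```text
clock: 14.12
eef_pos: [599.4, 58.7, 166.8]
tool_rot: [3.142, -0.0, -2.674]
force: [0.3, 0.2, -0.0]
width: 59.6
gripper_force: 0.0
```

```bash
python3 st.py
```

```text
[599.35  58.73 166.84] yaw -153.23 R 1.07 ang 272.67 F [ 0.28  0.2  -0.03] T [-0.031  0.026 -0.012] w 59.65 g 0.0 q7 1.27 14.125
```

Emit:
{"api": "carry_out", "payload": {"deltas": [0,0,0,0,0,0,1,0,0,0,0,0,0,1,0,0,0,0,0,0,1,0,0,0,0,0,0,1,0,0,0,0,0,0,1]}}

```text
clock: 14.75
eef_pos: [599.5, 59.1, 167.3]
tool_rot: [-3.142, 0.0, -2.671]
force: [-1.9, -0.2, 4.4]
width: 34.9
gripper_force: 59.5
```

```bash
python3 st.py
```

```text
[599.45  59.08 167.32] yaw -153.05 R 0.73 ang 281.81 F [-1.86 -0.18  4.4 ] T [0.012 0.252 0.048] w 34.91 g 59.5 q7 1.27 14.75
```

Emit:
{"api": "carry_out", "payload": {"deltas": [0,0,10,0,0,0.00014,1,0,0,10,0,0,0.00014,1,0,0,10,0,0,0.00014,1,0,0,10,0,0,0.00014,1,0,0,10,0,0,0.00014,1,0,0,10,0,0,0.00014,1,0,0,10,0,0,0.00014,1,0,0,10,0,0,0.00014,1,0,0,0,0,0,0,1]}}

```text
clock: 15.88
eef_pos: [599.3, 58.5, 166.2]
tool_rot: [-3.141, 0.001, 2.217]
force: [-1.7, -0.9, 5.6]
width: 34.4
gripper_force: 59.6
```

```bash
python3 st.py
```

```text
[599.33  58.46 166.17] yaw 127.05 R 1.34 ang 271.31 F [-1.74 -0.91  5.61] T [-0.293  0.308 -0.091] w 34.39 g 59.6 q7 0.13 15.875
```

Forces are steady and the knob is sinking as the thread should. I'll do the remaining 110° of this stroke.

Emit:
{"api": "carry_out", "payload": {"deltas": [0,0,10,0,0,0.00014,1,0,0,10,0,0,0.00014,1,0,0,10,0,0,0.00014,1,0,0,10,0,0,0.00014,1,0,0,10,0,0,0.00014,1,0,0,10,0,0,0.00014,1,0,0,10,0,0,0.00014,1,0,0,10,0,0,0.00014,1,0,0,10,0,0,0.00014,1,0,0,10,0,0,0.00014,1,0,0,10,0,0,0.00014,1,0,0,0,0,0,0,1]}}

```text
clock: 17.38
eef_pos: [598.5, 58.7, 164.6]
tool_rot: [3.141, 0.002, 0.298]
force: [-4.8, -0.1, 8.5]
width: 34.4
gripper_force: 60.0
```

```bash
python3 st.py; python3 -c "
from h import *
snap('wrist','m1.png')"
```

```text
[598.49  58.69 164.6 ] yaw 17.1 R 1.38 ang 234.0 F [-4.84 -0.07  8.48] T [-0.169  0.818  0.013] w 34.42 g 60.0 q7 -1.36 17.375
```

Emit:
{"api": "carry_out", "payload": {"deltas": [0,0,0,0,0,0,-0.4,0,0,0,0,0,0,-0.4,0,0,0,0,0,0,-0.4]}}

```text
clock: 17.8
eef_pos: [599.4, 59.0, 164.0]
tool_rot: [-3.141, 0.0, 0.297]
force: [1.1, -0.2, -0.2]
width: 59.6
gripper_force: 0.0
```

```bash
python3 st.py; python3 -c "
from h import *
snap('wrist','m2.png')
f=lambda n:cv2.resize(cv2.imread('pics/'+n)[235:335,186:346],None,fx=2.4,fy=2.4)
cv2.imwrite('pics/m.png',np.hstack([f('m1.png'),f('m2.png')]))"
```

```text
[599.41  59.   164.  ] yaw 17.01 R 0.81 ang 278.15 F [ 1.12 -0.17 -0.17] T [ 0.056 -0.024  0.015] w 59.58 g 0.0 q7 -1.36 17.8
```

View pics/m.png

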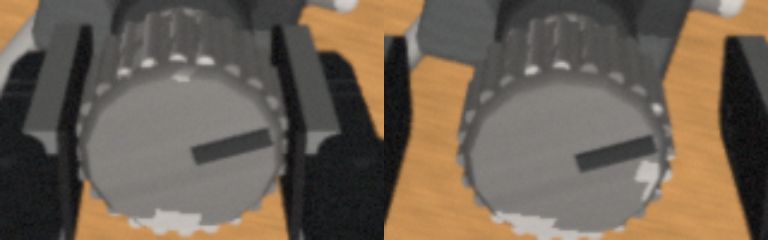

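The rib now points the opposite way: right-up at (230,147) in the left crop, against left-down before. So the knob has turned about half a turn forward. Next is the second half: swing the free fingers back 180°, grip and turn forward.

Emit:
{"api": "carry_out", "payload": {"deltas": [0,0,-10,0,0,0,-0.4,0,0,-10,0,0,0,-0.4,0,0,-10,0,0,0,-0.4,0,0,-10,0,0,0,-0.4,0,0,-10,0,0,0,-0.4,0,0,-10,0,0,0,-0.4,0,0,-10,0,0,0,-0.4,0,0,-10,0,0,0,-0.4,0,0,-10,0,0,0,-0.4,0,0,-10,0,0,0,-0.4,0,0,-10,0,0,0,-0.4,0,0,-10,0,0,0,-0.4]}}

```text
clock: 19.35
eef_pos: [599.5, 58.7, 164.3]
tool_rot: [3.142, 0.0, 2.396]
force: [0.5, -0.1, 0.3]
width: 60.0
gripper_force: 0.0
```

Emit:
{"api": "carry_out", "payload": {"deltas": [0,0,-10,0,0,0,-0.4,0,0,-10,0,0,0,-0.4,0,0,-10,0,0,0,-0.4,0,0,-10,0,0,0,-0.4,0,0,-10,0,0,0,-0.4,0,0,-10,0,0,0,-0.4,0,0,0,0,0,0,-0.4,0,0,0,0,0,0,1,0,0,0,0,0,0,1,0,0,0,0,0,0,1,0,0,0,0,0,0,1,0,0,0,0,0,0,1]}}

```text
clock: 20.85
eef_pos: [599.4, 59.0, 164.6]
tool_rot: [-3.141, 0.0, -2.846]
force: [-0.9, -1.4, 2.8]
width: 34.8
gripper_force: 59.6
```

```bash
python3 st.py
```

```text
[599.42  59.   164.59] yaw -163.06 R 0.81 ang 278.91 F [-0.85 -1.44  2.77] T [-0.076  0.214  0.011] w 34.8 g 59.6 q7 1.11 20.85
```

Emit:
{"api": "carry_out", "payload": {"deltas": [0,0,10,0,0,0.00014,1,0,0,10,0,0,0.00014,1,0,0,10,0,0,0.00014,1,0,0,10,0,0,0.00014,1,0,0,10,0,0,0.00014,1,0,0,10,0,0,0.00014,1,0,0,10,0,0,0.00014,1,0,0,10,0,0,0.00014,1,0,0,10,0,0,0.00014,1,0,0,0,0,0,0,1]}}

```text
clock: 22.1
eef_pos: [599.1, 58.5, 163.3]
tool_rot: [-3.141, 0.001, 1.868]
force: [-2.8, -1.9, 5.1]
width: 34.6
gripper_force: 59.8
```

Emit:
{"api": "carry_out", "payload": {"deltas": [0,0,10,0,0,0.00014,1,0,0,10,0,0,0.00014,1,0,0,10,0,0,0.00014,1,0,0,10,0,0,0.00014,1,0,0,10,0,0,0.00014,1,0,0,10,0,0,0.00014,1,0,0,10,0,0,0.00014,1,0,0,8,0,0,0.00014,1,0,0,5,0,0,0,1,0,0,0,0,0,0,1,0,0,0,0,0,0,1]}}

```text
clock: 23.48
eef_pos: [598.5, 58.6, 162.1]
tool_rot: [-3.141, 0.002, 0.422]
force: [-3.9, -1.5, 6.5]
width: 34.8
gripper_force: 59.9
```

```bash
python3 st.py; python3 -c "
from h import *
w=snap('wrist','f1.png');a=snap('top','f2.png');b=snap('scene','f3.png')
f=lambda n,y,x,h,w:cv2.resize(cv2.imread('pics/'+n)[y:y+h,x:x+w],(390,300),interpolation=cv2.INTER_CUBIC)
cv2.imwrite('pics/f.png',np.hstack([f('f1.png',215,166,140,200),f('f3.png',170,190,100,130)]))"
```

```text
[598.53  58.64 162.09] yaw 24.18 R 1.4 ang 236.41 F [-3.91 -1.48  6.49] T [-0.285  0.712 -0.039] w 34.83 g 59.9 q7 -1.27 23.475
```

View pics/f.png

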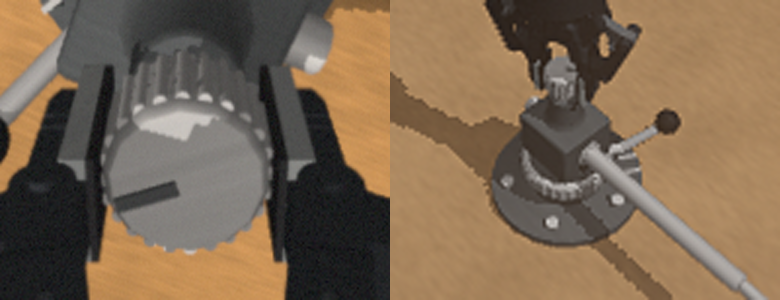

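In the wrist crop (left) the rib is back pointing left at (145,195), one full turn after the drop image. The scene crop shows the lever still over its mark and the knob gripped. The TCP sank 5.2 mm, which matches one turn at 5 mm pitch, so I'm handing in.

```bash
python3 -c "
from cell import ctrl
print(ctrl.finish_job())"
```

```text
the job is handed in; nothing more can be done
None
```

I handed the job in at about 23.6 s with the ring locked at its mark (about 1.09 rad), the screw dropped off its thread end and turned one full turn forward, and the knob still gripped; no verdict came back.

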